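# Turn the relay carousel to the arrow

### The arm

A 7-joint arm with a two-finger parallel gripper is mounted at the origin on the work surface. World frame = base frame: x ahead of the robot, y to its left, z up, the work surface at z = 0. Lengths are in mm, angles in rad, forces in N, time in s.
With the tool pointing down it reaches from about 400 to 900 mm from the base axis. Payload 5.6 kg.
Tool frame: the origin (TCP) lies midway between the tips of the shut fingers; the grasp point (between the pads) lies 19 mm behind it; x points along the fingers, y is the direction in which the jaws open and shut, and the axes are right-handed (so a half turn about x gives the same grasp; the last joint's range is limited). The gripper opens to 92 mm and grips with 3 to 60 N. Pads are 20 mm wide; open, the fingers measure 128 mm over their backs; the gripper's body (75 mm by 189 mm) begins 69 mm behind the grasp point.
Start: joints at [1.242, 0.468, -0.012, 1.603, 0.006, 1.071, -0.056], TCP at [183.209, -623.653, 214.592] pointing down, gripper open.
Joint ranges: [-2.53, 2.53], [-0.31, 2.02], [-1.57, 1.55], [0.28, 2.44], [-1.29, 4.43], [0.15, 1.84], [-2.92, 2.92]. Speed limits (rad/s): [2.57, 2.57, 3.14, 3.14, 3.14, 3.14, 3.14].

### API

Orientations are given as a rotation vector (axis times angle).
In Python, from cell import robot, grip, kin, viewer gives the robot as it stands. Calls block until the motion is done:
- robot.movep(position, orientation): joint-space move of the TCP to a pose.
- robot.servo_line(position, feed=150, rotation=None): straight line of the TCP; rotation=None keeps the orientation; feed is the mean speed in mm/s.
- robot.goto_joints(angles): joint-space move.
- grip(opening, newtons=None): opening from 0.0 (shut) to 1.0 (fully open); newtons is the grip in N (None keeps the last); returns when the fingers have stopped.
- robot.hold(seconds).
- kin.ik(position, orientation): joint angles nearest the present ones, or None.
- robot.observe(): the state.
- viewer.read_camera(name): name is "scene" or "top"; returns the picture (480x640x3 uint8, red, green, blue); there is no depth.
- viewer.camera_info(name): a dict with "camera_matrix" (3x3 intrinsics, pixels), "R" (3x3) and "t" (3): a world point X has camera coordinates R X + t. Camera axes: x right, y down, z forward; pixel columns grow to the right and rows downward; lengths in mm; the calibration is good to about 2 mm. A picture is of the moment at which its call begins. camera_info takes no time and is no camera call.
A pose or a line that the arm cannot do raises robot.IKError and nothing moves.
- robot.job_done(): hands the job in, once; it reports no verdict.
Trained networks look in the newest picture that a camera, given by its name, has taken for a name from the list of things; names that differ only in an ending like _2 or _b are one class to them, and where a whole thing is asked for, a point or a joint stands for the part that bears it (a point fixed in the world has none). Each returns a list of dicts, best first, with "confidence" (0 to 1); they miss things now and then, are a little off and sometimes report something else, mostly with a low value. They report only what shows in the picture. A call takes as long as a camera call.
- viewer.silhouettes(name, camera): "mask" (480x640 bool, what is visible of it).
- viewer.pinpoint(name, camera): "at" ([x, y, z] in mm, in the coordinates of the camera as it stood for that picture, good to about 4 mm: a listed point, or the origin of a listed thing).
The state is a dict: "t": time; "joints": joint angles; "joint_velocities": joint speeds; "joint_torque": joint torques, N m; "tcp_pos": TCP position; "tcp_rot": TCP orientation; "contact_force": force on the tool from outside, world axes, zero at the start; "wrist_torque": the same for the moment, N m; "grip_width": opening from 0.0 (shut) to 1.0 (fully open).
Only numpy, scipy, OpenCV 4.12 (cv2) and the standard library are available. Lean on these libraries where they do the work, as an engineer would, in place of code of your own. Each camera call takes 0.05 s, during which the arm holds its last target. There are 200 camera calls.

### The job

Gently push the blue posts on the rim of the relay carousel to turn it until the relay with the red top stands right in front of the yellow arrow, then leave it at rest and clear of the robot. Push with the fingers only: do not touch, grip or lift any relay, do not spin the carousel fast, and leave everything else on the bench where it is.

Things in the scene. Friction and masses are not known exactly. Their poses are not given: they have to be found in the camera images.
- stand: fixed steel base of the relay carousel. Origin: on the turning axis, at bench height; z up. The yellow arrow is fixed to it in the direction of the stand's own -x axis and points at the turning axis. The arrow is on the robot's side, turned up to 0.85 rad either way.
- arrow_tip (a point): tip of the yellow arrow, at its top face 22 mm above the bench, 142 mm from the turning axis. The arrow reaches outward from here to 215 mm from the axis. It stays below the disc's top and outside its edge, so it does not block a finger that pushes a post.
- carousel (a joint): angle (rad) of the carousel disc on the stand, counter-clockwise from above positive; turns both ways, over three turns. Light friction: about 0.8 N at a post moves it, and it stays where it is left. Aluminium disc 270 mm across, top 30 mm and underside 14 mm above the bench. 0 at the start of every run, whatever the relays' places.
- post (a point): top centre, 64 mm above the bench, of one of six equal upright blue finger posts, 14 mm across and 34 mm tall, standing on the disc 125 mm from the axis every 60 degrees, midway in angle between the wells. This one is 30 degrees counter-clockwise (from above) of the empty well.
- empty_well (a point): floor centre (30 mm above the bench) of the empty one of six round wells on the disc, 65 mm from the axis, every 60 degrees; black rims 7 mm high, about 46 mm across. The other five hold the relays, in any order; the relay tops are 80 mm above the bench.
- relay_red: plug-in relay with a red top plate: round black base 36 mm across and 12 mm high, then a clear square cover 34 mm wide; 50 mm tall in all, 80 g. It stands loose, with about 2 mm of play, in one of the carousel wells. Origin: centre of its underside, z up. Not to be touched.
- relay_white1: plug-in relay with a white top plate: round black base 36 mm across and 12 mm high, then a clear square cover 34 mm wide; 50 mm tall in all, 80 g. It stands loose, with about 2 mm of play, in one of the carousel wells. Origin: centre of its underside, z up. Not to be touched.
- relay_white2: plug-in relay with a white top plate: round black base 36 mm across and 12 mm high, then a clear square cover 34 mm wide; 50 mm tall in all, 80 g. It stands loose, with about 2 mm of play, in one of the carousel wells. Origin: centre of its underside, z up. Not to be touched.
- relay_grey1: plug-in relay with a grey top plate: round black base 36 mm across and 12 mm high, then a clear square cover 34 mm wide; 50 mm tall in all, 80 g. It stands loose, with about 2 mm of play, in one of the carousel wells. Origin: centre of its underside, z up. Not to be touched.
- relay_grey2: plug-in relay with a grey top plate: round black base 36 mm across and 12 mm high, then a clear square cover 34 mm wide; 50 mm tall in all, 80 g. It stands loose, with about 2 mm of play, in one of the carousel wells. Origin: centre of its underside, z up. Not to be touched.
- mug: white mug, 76 mm across, 90 mm tall, to the right of the carousel. Origin: centre of its underside. Not to be moved.
- flux_jar: amber jar with black cap, 60 mm across, 70 mm tall, to the right of the carousel. Origin: centre of its underside. Not to be moved.
- screwdriver: screwdriver with green handle lying to the left of the carousel. Origin: about its middle, at the underside; its x axis runs from handle to tip. Not to be moved.
- spare_relay: another white-topped relay of the same size, standing on the bench to the left. Origin: centre of its underside. Not to be moved.

How it is judged (in metres and radians):
At the end, for the whole second after the job is handed in: The centre of the red-topped relay lies within 9 mm of the arrow's line, on the arrow's side of the axis; the carousel is at rest (under 0.05 rad/s); all five relays stand upright in their wells; the mug, jar, screwdriver and spare relay are within 15 mm of where they were (y of relay_red in the frame of stand between -0.009 and 0.009 m and x of relay_red in the frame of stand below -0.05 m and velocity of joint carousel between -0.05 and 0.05 rad/s and angle between each of relay_red, relay_white1, relay_white2, relay_grey1, relay_grey2's own z axis and vertical below 0.1 rad and height (world z) of relay_red between 0.026 and 0.035 m and horizontal distance between each of relay_red, relay_white1, relay_white2, relay_grey1, relay_grey2 and stand below 0.072 m and height (world z) of relay_white1 between 0.026 and 0.035 m and height (world z) of relay_white2 between 0.026 and 0.035 m and height (world z) of relay_grey1 between 0.026 and 0.035 m and height (world z) of relay_grey2 between 0.026 and 0.035 m and distance of each of mug, flux_jar, screwdriver, spare_relay from where it was at the start of the episode below 0.015 m); the robot touches nothing.
It fails at once if a relay is lifted or tipped out of its well (height (world z) of any of relay_red, relay_white1, relay_white2, relay_grey1, relay_grey2 above 0.042 m or angle between any of relay_red, relay_white1, relay_white2, relay_grey1, relay_grey2's own z axis and vertical above 0.3 rad).
It fails at once if the robot pushes or grips a relay on the carousel (over 1.5 N) (contact force between any of the fingers, the arm and relay_red above 1.5 N or contact force between any of the fingers, the arm and relay_white1 above 1.5 N or contact force between any of the fingers, the arm and relay_white2 above 1.5 N or contact force between any of the fingers, the arm and relay_grey1 above 1.5 N or contact force between any of the fingers, the arm and relay_grey2 above 1.5 N).
It fails at once if the carousel is spun faster than 3 rad/s (velocity of joint carousel above 3 rad/s or velocity of joint carousel below -3 rad/s).
It fails at once if something else on the bench is moved more than 15 mm (distance of any of mug, flux_jar, screwdriver, spare_relay from where it was at the start of the episode above 0.015 m).
It also fails if it takes over 51 s, if anything falls off the work surface, if the arm or the gripper's body presses on something with over 40 N, if the wrist force passes 120 N, or if a joint passes its speed limit or range.

## Working session

There is one attempt and no reset: what is moved stays moved. The work goes in short steps, each a Python script; the robot and the scene stay as the last script left them, time stands still between calls to the robot, and variables do not carry over. Pictures are saved under pics/ and viewed, about 8 in all and at most 12, crops included, and the job is handed in when it is done.

```bash
mkdir -p pics; ls; cat > h.py <<'E'
import numpy as np, cv2
from cell import robot, grip, kin, viewer
def world(cam,p):
    i=viewer.camera_info(cam); R=np.array(i["R"]);t=np.array(i["t"]); return R.T@(np.array(p)-t)
def proj(cam,X):
    i=viewer.camera_info(cam); c=np.array(i["camera_matrix"])@(np.array(i["R"])@np.array(X)+i["t"]); return c[:2]/c[2]
def look(names,cam="top"):
    im=viewer.read_camera(cam)
    out={}
    for n in names:
        out[n]=[(round(d["confidence"],2),world(cam,d["at"]).round(0)) for d in viewer.pinpoint(n,cam)]
    return im,out
def save(im,f): cv2.imwrite("pics/"+f,im[:,:,::-1])
E
python3 - <<'E'
from h import *
for c in("scene","top"):
    im,o=look(["stand","arrow_tip","post","empty_well","relay_red","mug","flux_jar","screwdriver","spare_relay"],c); save(im,c+"1.png")
    print(c)
    for k,v in o.items(): print(k,*v)
s=robot.observe(); print(s["t"],s["tcp_pos"],s["tcp_rot"],s["grip_width"],s["contact_force"])
E
```

```text
pics
scene
stand
arrow_tip (0.61, array([434.,  12.,  25.]))
post (0.95, array([475., -15.,  68.]))
empty_well (0.57, array([497.,  62.,  32.])) (0.24, array([621., 101.,  28.]))
relay_red (0.88, array([545.,  20.,  29.])) (0.35, array([497.,  63.,  31.]))
mug (0.85, array([ 409., -430.,    3.])) (0.73, array([496.,  65.,  31.])) (0.22, array([493., 420.,   2.]))
flux_jar (0.97, array([ 665., -421.,   -1.]))
screwdriver (0.67, array([492., 418.,  -0.])) (0.43, array([545.,  18.,  32.]))
spare_relay (0.72, array([352., 442.,   2.]))
top
stand
arrow_tip (0.76, array([432.,  13.,  22.]))
post (0.82, array([472., -14.,  62.]))
empty_well (0.85, array([498.,  61.,  31.]))
relay_red (0.77, array([541.,  14.,  32.]))
mug (0.9, array([ 413., -431.,   -1.]))
flux_jar (0.62, array([ 671., -425.,    2.]))
screwdriver (0.61, array([489., 411.,  -2.])) (0.52, array([545.,  17.,  28.]))
spare_relay (0.87, array([352., 438.,   1.])) (0.16, array([541.,  15.,  30.]))
1.0 [ 183.22130087 -623.65559858  214.5977325 ] [ 2.06811156  0.29743309 -2.06817201] 1.003562820661251 [-0.23762097 -0.1156499   0.25167164]
```

View pics/top1.png

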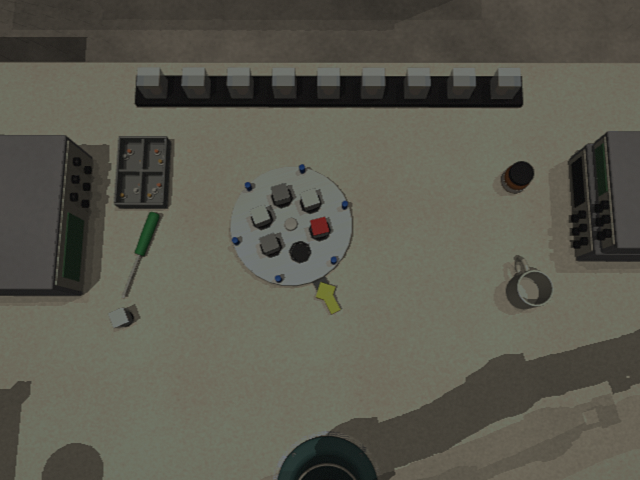

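View pics/scene1.png

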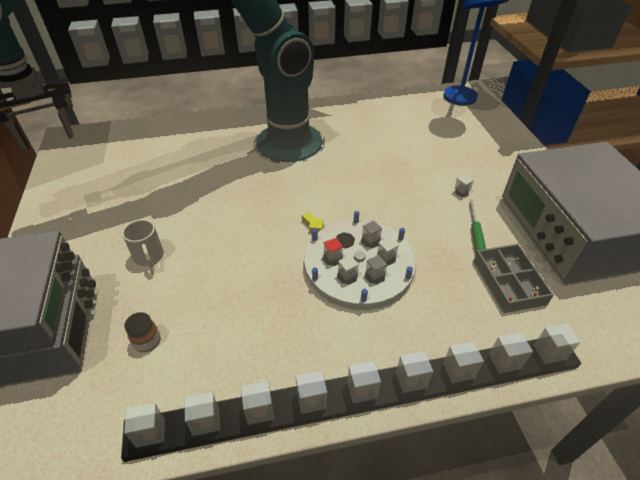

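The top view shows the disc centre near (291,226), red relay (320,228), empty well (300,251), arrow tip about (318,284), and posts at (334,260), (345,205), (302,169), (249,186), (236,241) and (279,279). The red relay is one place counter-clockwise of the empty well, so it needs about 60° clockwise. The scene view agrees. Next I'll fit this geometry precisely.

```bash
cat >> h.py <<'E'
from scipy.optimize import least_squares
def back(cam,uv,z):
    i=viewer.camera_info(cam); R=np.array(i["R"]);t=np.array(i["t"])
    d=R.T@np.linalg.inv(i["camera_matrix"])@np.array([uv[0],uv[1],1.]); c=-R.T@t
    return c+d*(z-c[2])/d[2]
def blobs(m,lo):
    n,_,st,ce=cv2.connectedComponentsWithStats(m.astype(np.uint8)); return [(ce[k],st[k,4]) for k in range(1,n) if st[k,4]>=lo]
def geom(im,cam="top",c0=None):
    hsv=cv2.cvtColor(im,cv2.COLOR_RGB2HSV); H,S,V=[hsv[...,k].astype(int) for k in range(3)]
    P=np.array([back(cam,b,50)[:2] for b,a in blobs((H>100)&(H<130)&(S>110)&(V>40),12)])
    P=P[np.linalg.norm(P-[565,65],axis=1)<160]
    # 60-degree pattern: fit centre, phase, (radius fixed 125)
    def f(q):
        d=P-q[:2]; a=np.arctan2(d[:,1],d[:,0])
        return np.r_[np.linalg.norm(d,axis=1)-125, 125*(((a-q[2]+np.pi/6)%(np.pi/3))-np.pi/6)]
    def fit(ph):
        if c0 is None: return least_squares(f,[565,65,ph],loss="soft_l1")
        r=least_squares(lambda q:f([*c0,q[0]]),[ph],loss="soft_l1"); r.x=np.array([*c0,r.x[0]]); return r
    r=min((fit(ph) for ph in np.arange(0,1.05,.1)),key=lambda r:r.cost)
    yel=(H>22)&(H<35)&(S>120)&(V>90); red=((H<8)|(H>172))&(S>150)&(V>80)
    return P,r,yel,red
E
python3 - <<'E'
from h import *
for cam in("top","scene"):
    im=viewer.read_camera(cam); P,r,yel,red=geom(im,cam); c=r.x[:2]
    print(cam,len(P),r.x,abs(r.fun).max())
    for i in ("stand",): pass
    for b,a in blobs(yel,20):
        p=back(cam,b,22)[:2]; print("yellow",b,a,p,np.degrees(np.arctan2(*(p-c)[::-1])))
    ys,xs=np.nonzero(yel); pts=np.array([back(cam,q,22)[:2] for q in zip(xs,ys)]); pts=pts[np.linalg.norm(pts-c,axis=1)<230]
    d=pts-c; print("yel mean dir",np.degrees(np.arctan2(*d.mean(0)[::-1])),"r",np.linalg.norm(d,axis=1).min(),np.linalg.norm(d,axis=1).max(), len(d))
    for b,a in blobs(red,20):
        p=back(cam,b,80)[:2]; print("red",b,a,p,np.linalg.norm(p-c),np.degrees(np.arctan2(*(p-c)[::-1])))
    d=P-c; print("posts",np.degrees(np.arctan2(d[:,1],d[:,0])).round(1))
E
```

```text
top 6 [558.43108846  80.20647808  -6.47824549] 1.2184972076217662
yellow [327.84718499 296.45308311] 373 [398.40305698  -3.02423619] -152.5210204279583
yel mean dir -152.5194766569578 r 146.48515164407766 216.56025933157306 373
red [319.1787234  225.71914894] 235 [543.29723708  15.66517852] 66.29187587645055 -103.19648794031481
posts [ -10.9   48.7  -71.2  108.8 -131.3  169. ]
scene 1 [548.154357    65.63555833   3.10509155] 3.9491747827469226e-07
yellow [312.82296651 221.07655502] 209 [403.53227229  -1.84163734] -154.98737187634228
yel mean dir -154.99714826717369 r 125.1909469534511 197.39535064267335 209
red [333.08275862 244.53793103] 145 [548.69178438  18.17541467] 47.4631864131233 -89.351223951464
posts [-2.1]
```

The top-camera fit gives an axis at (558,80), posts at -131.2° + 60k, red at about -102° and the arrow at about -152°. That means turning about -50°. I'll straddle the post at -131° loosely and push with the trailing finger, so the other finger limits any coasting.

```bash
cat >> h.py <<'E'
from scipy.spatial.transform import Rotation as Ro
C=np.array([558.4,80.2])
def pose(deg,z,r=125,flip=1):
    a=np.radians(deg); y=flip*np.array([-np.sin(a),np.cos(a),0]); x=np.array([0,0,-1.]); 
    return [*(C+r*np.array([np.cos(a),np.sin(a)])),z], Ro.from_matrix(np.c_[x,y,np.cross(x,y)]).as_rotvec()
E
python3 - <<'E'
from h import *
for fl in(1,-1):
    for d in(-131.2,-160,-186):
        for z in (200,42):
            q=kin.ik(*pose(d,z,flip=fl)); print(fl,d,z,None if q is None else np.round(q,2))
E
```

```text
1 -131.2 200 [ 0.52  0.26 -0.64  2.    0.19  0.94 -0.94]
1 -131.2 42 [ 0.35  0.51 -0.47  2.11  0.4   0.61 -1.12]
1 -160 200 [ 0.53  0.22 -0.77  2.06  0.19  0.93 -1.56]
1 -160 42 [ 0.33  0.49 -0.58  2.18  0.48  0.59 -1.83]
1 -186 200 [ 0.49  0.25 -0.86  2.06  0.23  0.94 -2.17]
1 -186 42 [ 0.15  0.48 -0.51  2.18  0.43  0.58 -2.35]
-1 -131.2 200 [ 0.98  0.54 -1.3   1.98  0.6   1.09  1.84]
-1 -131.2 42 [ 0.92  1.02 -1.33  2.08  1.16  1.12  1.42]
-1 -160 200 [ 0.92  0.44 -1.29  2.05  0.49  1.02  1.3 ]
-1 -160 42 [ 0.73  0.75 -1.11  2.16  0.95  0.85  0.92]
-1 -186 200 [ 0.69  0.34 -1.13  2.05  0.38  0.98  0.83]
-1 -186 42 [ 0.46  0.62 -0.91  2.17  0.77  0.72  0.49]
```

```bash
python3 - <<'E'
from h import *
grip(0.36)
robot.movep(*pose(-131.2,200)); o=robot.observe(); print(o["t"],o["tcp_pos"])
robot.servo_line(pose(-131.2,95)[0],feed=120)
o=robot.observe(); print(o["t"],o["tcp_pos"],o["contact_force"],o["grip_width"])
im=viewer.read_camera("top"); s=viewer.read_camera("scene")
save(np.hstack([cv2.resize(im[140:320,210:390],(400,400)),cv2.resize(s[170:320,270:420],(400,400))]),"a.png")
E
```

```text
4.475 [476.23563289 -14.89592198 199.92687629]
5.5 [476.62316551 -13.7984562   95.5551127 ] [0.34391402 0.72248799 0.52348581] 0.35998602005810126
```

View pics/a.png

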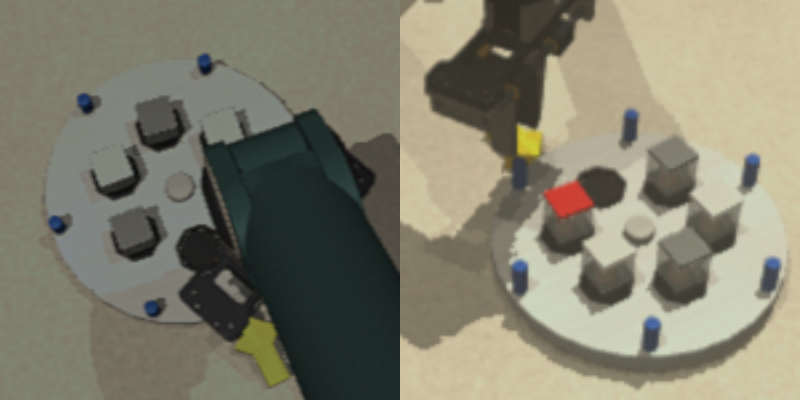

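The picture shows the gripper over the post (about (520,170) in the right half), with nothing touching. I'll lower it in small steps with a force check.

```bash
python3 - <<'E'
from h import *
ok=True
for z in(68,61,52,43):
    robot.servo_line(pose(-131.2,z)[0],feed=50)
    o=robot.observe(); print(round(o["t"],2),o["tcp_pos"].round(1) if hasattr(o["tcp_pos"],"round") else o["tcp_pos"],np.round(o["contact_force"],1))
    if np.linalg.norm(o["contact_force"])>4: ok=False; break
if ok:
    for d in (-136,-141,-146,-151):
        p,r=pose(d,43); robot.servo_line(p,feed=35,rotation=r)
        o=robot.observe(); print(d,round(o["t"],2),np.round(o["tcp_pos"],1),np.round(o["contact_force"],1))
        if np.linalg.norm(o["contact_force"])>8: break
    im=viewer.read_camera("top"); s=viewer.read_camera("scene")
    save(np.hstack([cv2.resize(im[140:320,210:390],(400,400)),cv2.resize(s[170:320,270:420],(400,400))]),"b.png")
E
```

```text
6.29 [476.  -13.7  67.9] [ 1.1  0.3 -1. ]
6.58 [475.8 -13.9  60.7] [ 0.4 -0.2  1. ]
6.92 [475.7 -13.8  51.6] [-0.  -0.2  0.1]
7.25 [475.7 -13.8  42.6] [ 0.4 -0.5  0.1]
-136 7.7 [468.7  -6.6  43.2] [ 0.8  0.2 -0.6]
-141 8.16 [461.4   1.5  43.1] [-0.  -0.4 -0.1]
-146 8.62 [454.9  10.3  43. ] [ 0.  -0.7 -0.3]
-151 9.07 [449.2  19.5  43. ] [ 1.2 -0.1  0.4]
```

View pics/b.png

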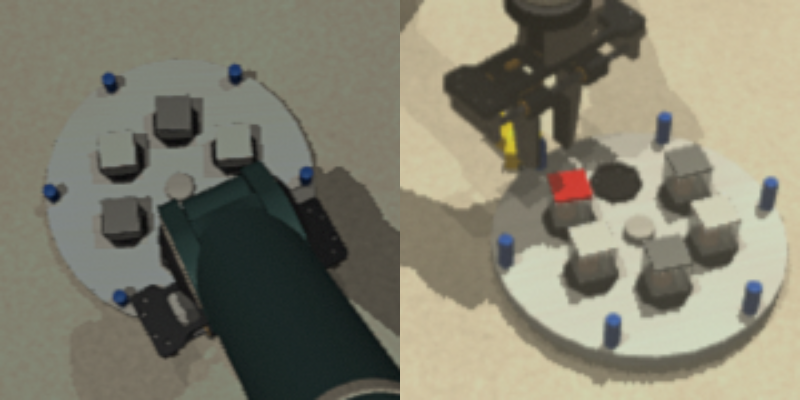

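It works: the fingers straddle the post and the disc has turned clockwise about 15°. I'll continue the arc, then measure from the visible posts.

```bash
python3 - <<'E'
from h import *
for d in (-156,-161,-166,-171,-176,-181,-185):
    p,r=pose(d,43); robot.servo_line(p,feed=35,rotation=r)
    o=robot.observe()
    if np.linalg.norm(o["contact_force"])>8: print("force",d,o["contact_force"]); break
robot.hold(0.3)
im=viewer.read_camera("top"); P,r,yel,red=geom(im,"top",c0=C)
print(o["t"],len(P),np.degrees(r.x[2])%60,abs(r.fun).max(),"start phase",-131.2%60)
for b,a in blobs(red,20): p=back("top",b,80)[:2]-C; print("red",a,p,np.degrees(np.arctan2(p[1],p[0])))
save(cv2.resize(im[140:320,210:390],(400,400)),"c.png")
E
```

```text
12.325 4 0.06203947390911264 1.050127027479249 start phase 48.80000000000001
red 144 [-56.23916848 -38.01320207] -145.94443645609445
```

```bash
python3 - <<'E'
from h import *
p,r=pose(-187,43); robot.servo_line(p,feed=20,rotation=r); robot.hold(0.2)
p,r=pose(-183,43); robot.servo_line(p,feed=20,rotation=r)
robot.servo_line(pose(-183,120)[0],feed=90)
robot.movep(*pose(-150,250,r=300) if kin.ik(*pose(-150,250,r=300)) is not None else pose(-131,250,r=250)) if False else robot.goto_joints([1.242,0.468,-0.012,1.603,0.006,1.071,-0.056])
o=robot.observe(); print(o["t"],o["tcp_pos"],o["contact_force"])
im,res=look(["arrow_tip","relay_red","mug","flux_jar","screwdriver","spare_relay","empty_well"]); 
for k,v in res.items(): print(k,*v)
P,r,yel,red=geom(im); print(len(P),r.x[:2],np.degrees(r.x[2])%60,abs(r.fun).max())
P,r,yel,red=geom(im,c0=C); print(np.degrees(r.x[2])%60)
for b,a in blobs(red,20): p=back("top",b,80)[:2]-C; print("red",a,p,np.degrees(np.arctan2(p[1],p[0])))
save(cv2.resize(im[130:330,200:400],(600,600),interpolation=cv2.INTER_CUBIC),"d.png")
E
```

```text
17.5167 [ 184.7877459  -622.87301764  214.04437294] [-0.07557601  0.59405249  0.51269279]
arrow_tip (0.73, array([434.,  15.,  22.]))
relay_red (0.68, array([497.,  47.,  31.])) (0.52, array([504., 116.,  26.]))
mug (0.66, array([ 412., -432.,    2.]))
flux_jar (0.81, array([ 664., -423.,    1.]))
screwdriver (0.72, array([489., 414.,  -5.]))
spare_relay (0.72, array([350., 438.,   0.])) (0.27, array([497.,  46.,  29.]))
empty_well (0.96, array([505., 116.,  24.]))
6 [558.36734744  79.91990344] 58.1598019734829 1.3041241982190428
58.162488340270365
red 240 [-59.8812727  -31.49956125] -152.25412206899114
```

View pics/d.png

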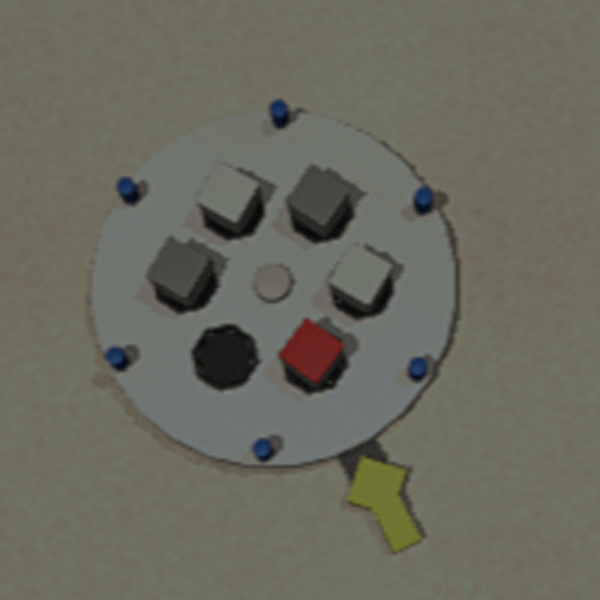

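The last picture shows the red relay at (312,352) on the line from the arrow (385,505) to the hub (272,283). All five relays are upright in their wells and the arm is clear. Red is at -152.2° (-151.8° by the posts) and the arrow at about -152°, so I'm handing the job in.

```bash
python3 -c "
from h import *
robot.hold(0.3); print(robot.observe()['t']); robot.job_done()"
```

```text
18.2167
the job is handed in; nothing more can be done
```

The red-topped relay now stands in front of the yellow arrow, and I handed the job in at about 18.2 s of the 51 s allowed. I straddled the blue post 30° counter-clockwise of the empty well with the fingers loosely open. I then pushed it about 51° clockwise at 20–35 mm/s, backed off, lifted and returned the arm to its start pose.

- **Alignment:** the red relay measures -152.2° by its top and -151.8° by the post fit, against -151.6° to -152.5° for the arrow. That puts it about 1 mm off the arrow's line, with 9 mm allowed.
- **Relays and robot:** in the last picture all five relays are upright in their wells and the robot is clear. Every wrist-force reading I printed was under 2 N, and the 8 N stop check during the pushes never tripped.
- **Other things on the bench:** the mug, jar, screwdriver and spare relay read within 7 mm of their first positions, which is within the detector's scatter.
- **Checks that disagreed:** one mid-push reading put red at -146°, when the arm was partly hiding it; the posts gave -150°. I went by the posts, and the unobstructed view afterwards agreed with them. My fit in the scene camera found only one post, so I used the top camera throughout.
- **Not checked:** I did not measure the carousel's speed. At rest is inferred from the slow push and from the disc angle, which the posts put about 2° further after the last 2° push.

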